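# Stack the sleeve and the splined hub on the assembly stand

## Task

Lift the white sleeve out of its storage tray by pinching its wall, stand it upright on the black rubber pad and let go, then take it again by its outside and lower it over the post of the blue stand until it sits fully home on the base. Then thread the short white hub with the cross-shaped bore down the same post, turning it until it slips over the ribs, so that it sits flat on top of the sleeve. Lower both parts under control, do not let them drop down the post, leave the jar, carton and screwdriver alone, and let go of everything at the end.

Things in the scene. Friction and masses are not known exactly. Their poses are not given: they have to be found in the camera images.
- tray: grey plastic storage tray, fixed, 116 x 78 mm, 54 mm high, floor 4 mm thick. Origin: centre of its square pocket, at bench level; z up. The pocket is 66 x 66 mm inside and holds the sleeve with 2 mm play all round: no finger fits outside the sleeve there, except on the tray's -x side, where the pocket opens into a finger recess
- sleeve: white plastic sleeve, a plain round tube 62 mm outside diameter, 41 mm bore, 50 mm high, wall 10.5 mm, about 0.12 kg; stands upright in the tray's pocket at the start. Origin: centre of its lower end, z along its axis (up at the start)
- hub: white plastic hub, a short round collar 62 mm outside diameter, 28 mm high, about 0.1 kg, lying flat on the bench. Bore: 26.6 mm across the flats of four tongues, with four straight notches 10.5 mm wide reaching 39 mm across, along its x and y axes (a cross). It looks the same after a quarter turn and upside down. Origin: centre of its underside, z along its axis (up)
- pad: black rubber pad fixed to the bench, 100 x 100 mm, 4 mm thick. Origin: centre of its underside (bench level)
- stand: blue base plate 130 x 130 mm, 15 mm thick, fixed to the bench, with a steel post in its middle. Origin: centre of its underside on the post's axis, z up. The post is 38 mm in diameter up to 58 mm above the origin, bevelled to 62 mm; then ribs, then a nose. It turns on a stiff bearing (0.35 N m), so its ribs point any way whatever the yaw of the stand.
- seat (a point): on the post's axis at the base plate's top face, 15 mm above the bench: the centre of the sleeve's lower end comes here when home; its top, where the hub's underside comes to lie, is then 65 mm above the bench
- jar: bystander: white jar with black cap, 60 mm diameter, 85 mm high. Origin: centre of its underside
- carton: bystander: small closed carton, off-white, 70 x 100 x 55 mm. Origin: centre of its underside
- driver: bystander: screwdriver 180 mm long lying on the bench. Origin: under its middle, x along its length
- recess (a point): centre of the tray's finger recess, at the tray's rim height. The recess is 40 mm wide (along the tray's y), runs from 33 to 69 mm from the pocket's centre and is as deep as the pocket. From above, pinch the sleeve's wall here: one finger in the recess, the other in the bore
- rib_top (a point): on the post's axis at the top of its four ribs (a cross, each 8 mm thick, 36 mm across the tips), from 62 to 77 mm above the bench. The sleeve passes over them. The hub stops on them, underside at 77 mm, unless its notches match them within about 5 degrees: look, or turn it with light downward pressure, at most an eighth turn either way. It then goes 12 mm further
- nose_top (a point): tip of the post, 91 mm above the bench: the plain round nose above the ribs, 24 mm in diameter, its last 6 mm tapered to 16 mm
Not all that is in view belongs to the job. Of the things shaped like the pad, the black one is meant.

How it is judged:
By the outcome, as a careful person would: the job done as asked, in the order asked, and still so for the second after the job is handed in, with the robot touching nothing.
It also fails if it takes over 72 s, if anything falls off the work surface, if the arm or the gripper's body presses on something with over 40 N, if the wrist force passes 120 N, or if a joint passes its speed limit or range.

## Robot

A 6-joint arm with a two-finger parallel gripper is mounted at the origin on the work surface. World frame = base frame: x ahead of the robot, y to its left, z up, the work surface at z = 0. Lengths are in mm, angles in rad, forces in N, time in s.
With the tool pointing down it reaches from about 275 to 750 mm from the base axis. Payload 10.2 kg.
Tool frame: the origin (TCP) lies at the very end of the fingers, on their centre line; the grasp point (between the pads) lies 19 mm behind it; z points along the fingers, y is the direction in which the jaws open and shut (so a half turn about z gives the same grasp; the last joint's range is limited). The gripper opens to 85 mm and grips with 20 to 120 N. Pads are 22 mm wide; open, the fingers measure 114 mm over their backs; the gripper's body (76 mm by 85 mm) begins 54 mm behind the grasp point. The pads swing forward as they close: fully open they stand 13 mm farther back than shut.
Start: joints at [-1.412, 0.313, 1.498, -0, 1.331, -0.223], TCP at [195.598, -487.209, 231.294] pointing down, gripper open.
Joint ranges: [-2.94, 2.94], [-0.97, 2.17], [0.19, 2.56], [-1.23, 4.37], [0.02, 3.11], [-2.88, 2.88]. Speed limits (rad/s): [2.39, 2.39, 3.01, 3.14, 3.14, 3.14].

## Interface

Orientations are given as a unit quaternion [w, x, y, z].
In Python, from rig import * gives the robot as it stands. The module is installed in compiled form; this text tells all that it offers.
- The arm moves only by the shell command python3 -m crank 'ROWS' [FORCE]. ROWS is a JSON object of lists of equal length, an entry for each row: "dp": the shift along the world's x, y, z in cm, a list of three; "delta_rot": the turn, a rotation vector about the world's x, y, z in degrees, a list of three; "claw": the closure in counts, from 0 (fully open) to 255 (shut). A call has 1 to 10 rows; each row shifts and turns the commanded pose from where the row before left it; what a row does not reach is not made up. A row lasts 1/10 s, in which the tool goes at most 50 mm and 8.59 degrees, less where a joint would pass 70% of its speed; a pose out of reach is approached as far as the arm can. A call is refused whole if a number of a shift passes 5 or a number of a turn 8.59, either way. A call with a gripper value outside its range is refused whole. The fingers move at their own pace and stop on an object; FORCE is the grip in N (left out, the last holds). Time passes only in rows, so rows that do not move let the fingers close. It gives the time, the measured TCP pose, the force and the opening at its end, in the units of the state.
- sense(): the state, without advancing time (a new reading comes with each control period).
- capture(name): name is "side" or "top"; returns (picture, depth): 420x560x3 uint8, red, green, blue; 420x560 float32, mm along the optical axis (not along the pixel's ray), 0 where there is no reading.
- camera_model(name): a dict with "fx", "fy", "cx", "cy" (pixels), "cam_to_world" (4x4, takes a point from camera to world coordinates). Camera axes: x right, y up, looking along -z (the intrinsics and any distortion apply to the point x, -y, -z); pixel columns grow to the right and rows downward; lengths in mm; the calibration is good to about 2 mm. A picture is of the moment at which its call begins. camera_model takes no time and is no camera call.
- finish_job(): hands the job in, once; it reports no verdict.
Trained networks look in the newest picture that a camera, given by its name, has taken for a name from the list of things; names that differ only in an ending like _2 or _b are one class to them, and where a whole thing is asked for, a point or a joint stands for the part that bears it (a point fixed in the world has none). Each returns a list of dicts, best first, with "p" (0 to 1); they miss things now and then, are a little off and sometimes report something else, mostly with a low value. They report only what shows in the picture. A call takes as long as a camera call. They do not tell look-alikes from the thing itself.
- boxes_of(camera, target): "centre" ([column, row] in pixels, amid what is visible of it).
- masks_of(camera, target): "region" (420x560 bool, what is visible of it) and "centre" ([column, row] in pixels, amid what is visible of it).
- pinpoint(camera, target): "centre" ([column, row] in pixels: a listed point, or the origin of a listed thing).
The state is a dict: "time_s": time; "joints": joint angles; "dq": joint speeds; "tau": joint torques, N m; "eef_pos": TCP position; "ee_rot": TCP orientation; "force": force on the tool from outside, world axes, zero at the start; "wrist_torque": the same for the moment, N m; "grip_width": opening from 0.0 (shut) to 1.0 (fully open).
Only numpy, scipy, OpenCV 4.12 (cv2) and the standard library are available. Lean on these libraries where they do the work, as an engineer would, in place of code of your own. Each camera call takes 0.05 s, during which the arm holds its last target.

## Working session

There is one attempt and no reset: what is moved stays moved. The work goes in short steps, Python scripts to look and compute and a shell command to move; the robot and the scene stay as the last step left them, time stands still between calls to the robot, and variables do not carry over. Pictures are saved under pics/ and viewed, and the job is handed in when it is done.

```bash
mkdir -p pics; ls; python3 - <<'E'
from rig import *
import cv2
print(sense())
for c in("top","side"):
    p,d=capture(c); cv2.imwrite(f"pics/{c}0.png",p[:,:,::-1]); print(c,camera_model(c))
E
```

```text
pics
{'time_s': 0.0, 'joints': array([-1.41240535e+00,  3.13453541e-01,  1.49844476e+00,  1.60081159e-05,
        1.33104204e+00, -2.23405622e-01]), 'dq': array([-0.0003872 , -0.00050538,  0.00043863,  0.00035963,  0.00136939,
        0.00063014]), 'tau': array([-4.78640723e-04, -4.12268972e+01, -2.59743619e+01, -1.83431198e-04,
        4.12587746e-03,  2.10836140e-05]), 'eef_pos': array([ 195.55504056, -486.92963457,  230.7303914 ]), 'ee_rot': array([-6.73234545e-04,  9.81834326e-01,  1.89739037e-01,  2.96707045e-05]), 'force': array([ 0.06735699, -0.46968549,  0.28590323]), 'wrist_torque': array([ 0.00968758, -0.00614499, -0.01539125]), 'grip_width': 0.9985947484606819}
top {'fx': 435.38275212394325, 'fy': 435.38275212394325, 'cx': 279.04340033628193, 'cy': 211.17327721312748, 'cam_to_world': array([[ 1.31638797e-03,  9.97218602e-01, -7.45206469e-02,
         4.02410801e+02],
       [-9.99891008e-01,  2.40842084e-03,  1.45661318e-02,
         4.23045896e+00],
       [ 1.47050947e-02,  7.44933500e-02,  9.97113083e-01,
         1.13872383e+03],
       [ 0.00000000e+00,  0.00000000e+00,  0.00000000e+00,
         1.00000000e+00]])}
side {'fx': 485.2886079849417, 'fy': 485.2886079849417, 'cx': 279.596351152368, 'cy': 216.89738033864697, 'cam_to_world': array([[-9.91965262e-01,  7.98525751e-02, -9.81248422e-02,
         3.43505407e+02],
       [-1.26373940e-01, -5.89410664e-01,  7.97887646e-01,
         9.30475047e+02],
       [ 5.87755480e-03,  8.03877251e-01,  5.94766189e-01,
         7.69841102e+02],
       [ 0.00000000e+00,  0.00000000e+00,  0.00000000e+00,
         1.00000000e+00]])}
```

View pics/top0.png

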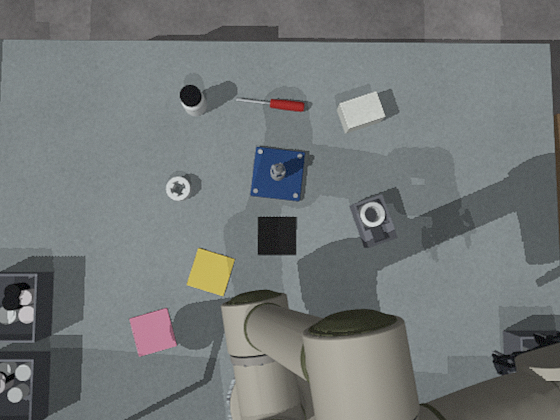

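View pics/side0.png

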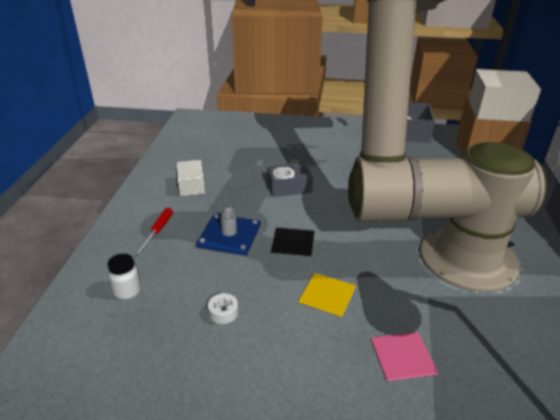

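```bash
cat > h.py <<'E'
from rig import *
import numpy as np, cv2
def px2w(cam,u,v,z):
    m=camera_model(cam);T=m["cam_to_world"]
    d=T[:3,:3]@np.array([(u-m["cx"])/m["fx"],-(v-m["cy"])/m["fy"],-1.]);o=T[:3,3]
    return o+d*(z-o[2])/d[2]
def cloud(cam,depth):
    m=camera_model(cam);T=m["cam_to_world"]
    v,u=np.mgrid[:420,:560]
    P=np.stack([(u-m["cx"])/m["fx"]*depth,-(v-m["cy"])/m["fy"]*depth,-depth],-1)
    return P@T[:3,:3].T+T[:3,3]
def w2px(cam,p):
    m=camera_model(cam);T=m["cam_to_world"]
    q=T[:3,:3].T@(np.array(p)-T[:3,3]);return m["cx"]+m["fx"]*q[0]/-q[2],m["cy"]-m["fy"]*q[1]/-q[2]
def crop(cam,p,u,v,r,name,s=6):
    c=p[v-r:v+r,u-r:u+r,::-1]; cv2.imwrite("pics/"+name,cv2.resize(c,None,fx=s,fy=s,interpolation=cv2.INTER_CUBIC))
E
python3 - <<'E'
from h import *
p,d=capture("top"); np.savez("top0.npz",p=p,d=d)
a=[]
for (u,v) in [(372,215),(178,188),(278,172),(277,236)]:
    a.append(cv2.resize(p[v-32:v+32,u-32:u+32,::-1],(384,384),interpolation=cv2.INTER_CUBIC)[:300 if 0 else 384])
im=np.vstack([np.hstack(a[:2]),np.hstack(a[2:])]); cv2.imwrite("pics/crops.png",cv2.resize(im,(600,600)))
for t,z in [("sleeve",29),("hub",0),("tray",0),("recess",54),("stand",0),("nose_top",91),("rib_top",77),("seat",15),("pad",0)]:
    r=pinpoint("top",t)
    print(t,[(np.round(x["centre"],1),round(x["p"],2),np.round(px2w("top",*x["centre"],0 if t=="sleeve" and 0 else (4 if t=="sleeve" else z)),1)) for x in r[:3]])
E
```

```text
sleeve [(array([371.1, 217.5]), 0.96, array([ 471.2, -253.5,    4. ]))]
hub [(array([180.7, 189.9]), 0.59, array([542.9, 245.7,   0. ]))]
tray [(array([367.9, 214.6]), 0.8, array([ 479. , -246.1,    0. ])), (array([371.1, 216.2]), 0.65, array([ 474.8, -254.5,    0. ]))]
recess [(array([377.2, 238. ]), 0.79, array([ 416.9, -256.7,   54. ])), (array([367.1, 213.1]), 0.22, array([ 479.2, -232.3,   54. ]))]
stand [(array([276.2, 175.1]), 0.85, array([583. ,  -4.8,   0. ]))]
nose_top [(array([277.7, 170.1]), 0.63, array([580.8,  -7.7,  91. ])), (array([180.7, 188.9]), 0.49, array([534.1, 226.5,  91. ]))]
rib_top [(array([277.7, 165.3]), 0.78, array([595.1,  -7.8,  77. ])), (array([193.4, 102.9]), 0.17, array([751. , 201.9,  77. ]))]
seat [(array([278.6, 173.2]), 0.96, array([585.6, -10.9,  15. ])), (array([279.7, 166.5]), 0.42, array([603.3, -13.7,  15. ]))]
pad [(array([154.1, 330.5]), 0.98, array([180.4, 307.1,   0. ])), (array([278.1, 232.2]), 0.63, array([432.4, -10. ,   0. ])), (array([210.5, 269.5]), 0.63, array([335.5, 165. ,   0. ]))]
```

View pics/crops.png

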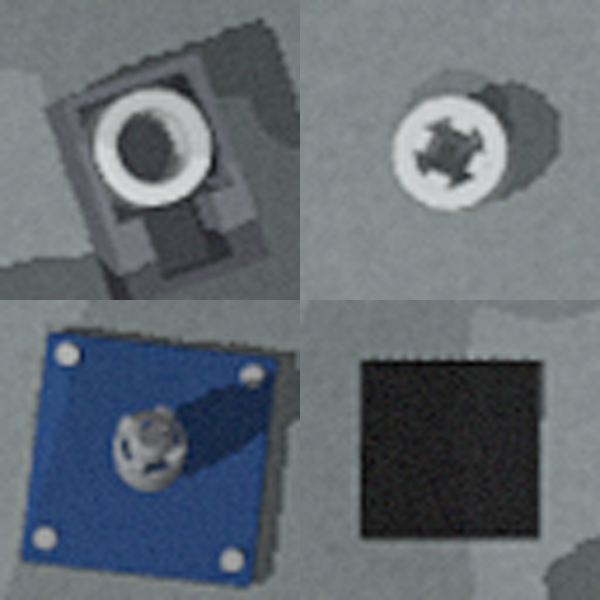

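```bash
cat > fits.py <<'E'
from h import *
def blob(mask,u,v):
    n,l=cv2.connectedComponents(mask.astype(np.uint8),connectivity=4)
    lab=l[v,u]
    if lab==0:
        w=l[v-14:v+14,u-14:u+14];w=w[w>0]; lab=np.bincount(w).argmax()
    return l==lab
def contour_w(cam,m,z):
    c=max(cv2.findContours(m.astype(np.uint8),cv2.RETR_EXTERNAL,cv2.CHAIN_APPROX_NONE)[0],key=len)[:,0]
    return np.array([px2w(cam,u,v,z)[:2] for u,v in c])
def circ(P,it=6):
    A=np.c_[2*P,np.ones(len(P))]
    for _ in range(it):
        x=np.linalg.lstsq(A,(P**2).sum(1),rcond=None)[0];r=np.sqrt(x[2]+x[:2]@x[:2])
        e=np.abs(np.hypot(*(P-x[:2]).T)-r); k=e<=max(np.quantile(e,.85),.8); P=P[k];A=A[k]
    return x[:2],r
E
python3 - <<'E'
from fits import *
f=np.load("top0.npz");p=f["p"].astype(int);d=f["d"]
C=cloud("top",d)
g=p.min(2)
white=(g>165)
for nm,u,v,z in [("sleeve",372,203,54),("hub",178,178,28)]:
    m=blob(white,u,v); print(nm,m.sum(),circ(contour_w("top",m,z)), "depth z",np.median(C[m][:,2]))
    # centroid of filled by ray
blue=(p[...,2]>p[...,0]+40)
m=blob(blue,265,190)
for q in (1,):
  P=contour_w("top",m,15).astype(np.float32); r=cv2.minAreaRect(P); print("stand",r, np.median(C[m][:,2]),len(P))
blk=(p.max(2)<60); m=blob(blk,277,236);P=contour_w("top",m,4).astype(np.float32);print("pad",cv2.minAreaRect(P),np.median(C[m][:,2]))
# bench z check
print("bench z",np.median(C[230:250,150:180][...,2]), np.median(C[120:140,380:420][...,2]))
# post points by depth
sel=np.zeros((420,560),bool); sel[150:200,255:305]=1
for a,b in [(83,95),(70,80),(50,66)]:
    k=sel&(C[...,2]>a)&(C[...,2]<b); print(a,b,k.sum(),C[k].mean(0) if k.any() else 0)
s=sel&(C[...,2]>40);print("zmax",C[s][:,2].max())
E
```

```text
sleeve 255 (array([ 476.21073116, -245.07446831]), np.float64(28.900968213809936)) depth z 53.909768448372006
hub 314 (array([543.55831528, 247.88910655]), np.float64(29.752333032134864)) depth z 28.028383944615598
stand ((585.0197143554688, -7.2367706298828125), (128.2656707763672, 128.8305206298828), 83.5600357055664) 15.308135636661973 190
pad ((423.83001708984375, -5.861488342285156), (96.2285385131836, 96.60836791992188), 0.1270429641008377) 4.369633542103429
bench z 0.4389278821950029 0.4686880798620905
83 95 40 [583.18940869  -8.18930857  88.61567328]
70 80 63 [584.20007845  -8.65600184  76.76339789]
50 66 46 [578.54771669  -8.3716354   59.27541351]
zmax 1138.7238309781321
```

```bash
python3 - <<'E'
from fits import *
f=np.load("top0.npz");p=f["p"].astype(int);d=f["d"]
C=cloud("top",d)
m=(np.abs(C[...,2]-54)<5); b=np.zeros_like(m); b[180:255,340:410]=1
P=contour_w("top",m&b,54).astype(np.float32); r=cv2.minAreaRect(P); print("tray",r); print(cv2.boxPoints(r))
# side cam
p,d=capture("side"); p=p.astype(int);np.savez("side0.npz",p=p,d=d);C=cloud("side",d)
g=p.min(2)
for nm,u,v,z in [("sleeve",284,173,54),("hub",223,308,28)]:
    k=np.abs(C[...,2]-z)<3; b=np.zeros_like(k); b[v-22:v+22,u-22:u+22]=1
    m=k&b&(g>150); P=contour_w("side",m,z); print(nm,m.sum(),circ(P))
blue=(p[...,2]>p[...,0]+40)
m=blob(blue,210,240)&(np.abs(C[...,2]-15)<4); P=contour_w("side",m,15).astype(np.float32);print("stand",cv2.minAreaRect(P))
blk=(p.max(2)<60); m=blob(blk,293,242);P=contour_w("side",m,4).astype(np.float32);print("pad",cv2.minAreaRect(P))
b=np.zeros_like(blk); b[200:245,215:245]=1
for a,bb in [(85,97),(70,80),(50,66)]:
    k=b&(C[...,2]>a)&(C[...,2]<bb); print(a,k.sum(),C[k].mean(0) if k.any() else 0)
E
```

```text
tray ((459.72064208984375, -251.9236297607422), (115.89800262451172, 79.47331237792969), 19.129575729370117)
[[ 391.94968 -233.37146]
 [ 417.9935  -308.45624]
 [ 527.4916  -270.4758 ]
 [ 501.44778 -195.39102]]
sleeve 97 (array([ 476.30082871, -239.51160939]), np.float64(27.518848490474348))
hub 362 (array([544.324908  , 251.43969536]), np.float64(29.839295772914614))
stand ((585.1343383789062, -1.0943756103515625), (133.5157470703125, 129.9689178466797), 83.29489135742188)
pad ((424.8174133300781, -1.0982017517089844), (99.36018371582031, 99.6659927368164), 89.2420425415039)
85 34 [5.84780099e+02 5.70834450e-01 8.86481925e+01]
70 71 [585.83603995   1.90910703  75.50271008]
50 88 [583.66765784   7.12598262  58.50398523]
```

```bash
python3 -m crank '{"dp":[[2.57,2.36,0],[2.57,2.36,0],[2.57,2.36,0],[2.57,2.36,0],[2.57,2.36,0],[2.57,2.36,0],[2.57,2.36,0],[2.57,2.36,0],[2.57,2.36,0],[2.57,2.36,0]],"delta_rot":[[0,0,8.59],[0,0,8.59],[0,0,8.59],[0,0,8.59],[0,0,8.59],[0,0,8.59],[0,0,8.59],[0,0,8.59],[0,0,8.59],[0,0,8.59]],"claw":[165,165,165,165,165,165,165,165,165,165]}' 50
python3 -m crank '{"dp":[[0,0,-2],[0,0,-2],[0,0,-2],[0,0,-2]],"delta_rot":[[0,0,1.3],[0,0,0],[0,0,0],[0,0,0]],"claw":[165,165,165,165]}'
python3 - <<'E'
from h import *
s=sense();print(s)
q=s["ee_rot"];print("yaw",np.degrees(2*np.arctan2(q[2],q[1])))
p,d=capture("top");u,v=map(int,w2px("top",s["eef_pos"]));print(u,v)
np.savez("a.npz",p=p,d=d)
crop("top",p,u,v,45,"a_top.png")
p,d=capture("side");u,v=map(int,w2px("side",s["eef_pos"]));print(u,v);crop("side",p,u,v,45,"a_side.png")
E
```

```text
time_s: 1.65
eef_pos: [453.6, -250.1, 231.4]
ee_rot: [0.0, 0.587, 0.81, -0.0]
force: [0.4, 0.4, 0.0]
grip_width: 0.354
time_s: 2.05
eef_pos: [452.7, -251.1, 150.6]
ee_rot: [0.0, 0.58, 0.815, -0.0]
force: [1.1, 0.1, 0.0]
grip_width: 0.353
{'time_s': 2.05, 'joints': array([-7.33063803e-01,  3.75231991e-01,  1.63323195e+00,  4.48513541e-06,
        1.13289418e+00, -1.06623213e+00]), 'dq': array([-7.78289880e-04,  2.25838106e-01,  2.48408315e-01,  1.74543215e-04,
       -4.71249689e-01,  5.72634320e-04]), 'tau': array([ 2.47945860e-01, -4.36094213e+01, -2.43670875e+01,  2.46546108e-03,
        6.56178351e-01, -7.07257732e-04]), 'eef_pos': array([ 452.66760544, -251.1025805 ,  150.56687348]), 'ee_rot': array([ 1.16736278e-04,  5.80070264e-01,  8.14566434e-01, -1.13510248e-05]), 'force': array([1.06304649, 0.1441748 , 0.00812439]), 'wrist_torque': array([ 0.00570722, -0.02164441, -0.01031313]), 'grip_width': 0.35295939841706286}
yaw 109.08902982610613
384 221
293 140
```

View pics/a_top.png

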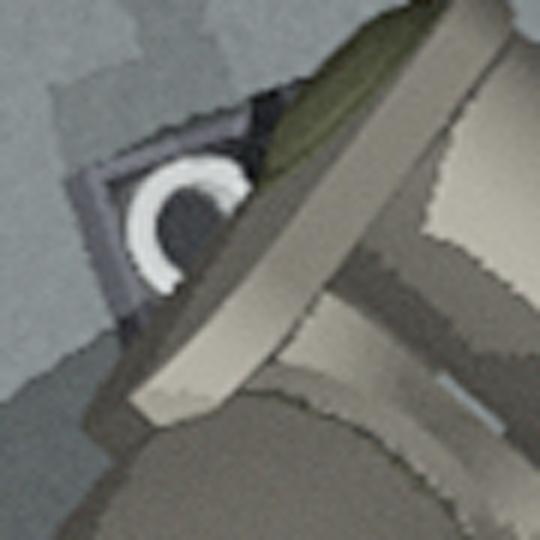

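View pics/a_side.png

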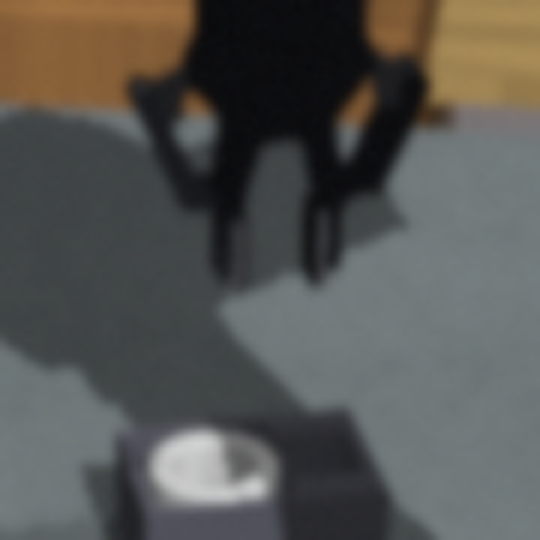

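```bash
python3 -m crank '{"dp":[[0,0,-3],[0,0,-3],[0,0,-2],[0,0,-1],[0,0,-1],[0,0,-0.5],[0,0,0]],"delta_rot":[[0,0,0],[0,0,0],[0,0,0],[0,0,0],[0,0,0],[0,0,0],[0,0,0]],"claw":[165,165,165,165,165,165,165]}'
python3 - <<'E'
from h import *
s=sense();print(s["eef_pos"],s["force"])
p,d=capture("side");u,v=map(int,w2px("side",s["eef_pos"]));crop("side",p,u,v,40,"b_side.png",7)
E
```

```text
time_s: 2.85
eef_pos: [452.7, -251.3, 46.4]
ee_rot: [0.0, 0.58, 0.814, 0.0]
force: [0.9, 0.8, 1.0]
grip_width: 0.35
[ 452.71487384 -251.31530513   46.43237771] [0.91425013 0.8146288  0.96633819]
```

View pics/b_side.png

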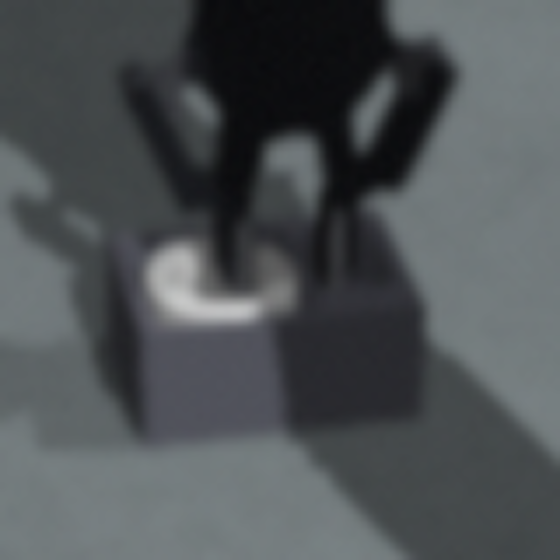

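Inner finger (≈ crop 225,270) is inside the bore and the outer one (≈ 325,270) is in the recess. Descending and pinching.

```bash
python3 -m crank '{"dp":[[0,0,-0.8],[0,0,-0.8],[0,0,-0.7],[0,0,-0.5],[0,0,0]],"delta_rot":[[0,0,0],[0,0,0],[0,0,0],[0,0,0],[0,0,0]],"claw":[165,165,165,165,165]}'
python3 -m crank '{"dp":[[0,0,0],[0,0,0],[0,0,0],[0,0,0],[0,0,0],[0,0,0]],"delta_rot":[[0,0,0],[0,0,0],[0,0,0],[0,0,0],[0,0,0],[0,0,0]],"claw":[185,205,225,255,255,255]}' 40
```

```text
time_s: 3.4
eef_pos: [452.3, -250.9, 17.5]
ee_rot: [-0.001, 0.58, 0.814, 0.0]
force: [0.2, 0.3, 0.9]
grip_width: 0.354
time_s: 4.0
eef_pos: [453.0, -251.6, 18.7]
ee_rot: [0.001, 0.58, 0.814, -0.0]
force: [1.8, -3.3, 4.2]
grip_width: 0.133
```

```bash
python3 -m crank '{"dp":[[0,0,0.5],[0,0,1],[0,0,1.5],[0,0,2],[0,0,2],[0,0,2],[0,0,1],[0,0,0]],"delta_rot":[[0,0,0],[0,0,0],[0,0,0],[0,0,0],[0,0,0],[0,0,0],[0,0,0],[0,0,0]],"claw":[255,255,255,255,255,255,255,255]}'
python3 - <<'E'
from h import *
s=sense();print(s["eef_pos"],s["force"])
p,d=capture("side");u,v=map(int,w2px("side",s["eef_pos"]));crop("side",p,u,v,40,"c_side.png",7)
p,d=capture("top");u,v=map(int,w2px("top",s["eef_pos"]));crop("top",p,u,v,40,"c_top.png",7)
E
```

```text
time_s: 4.8
eef_pos: [452.7, -251.2, 118.9]
ee_rot: [0.0, 0.58, 0.815, -0.0]
force: [-0.9, 0.5, -0.8]
grip_width: 0.138
[ 452.70372257 -251.20433547  118.93228443] [-0.89758155  0.52936533 -0.84744964]
```

View pics/c_side.png

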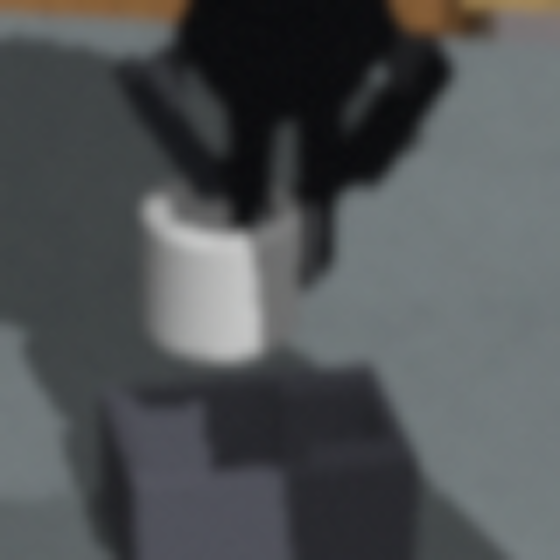

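```bash
python3 -m crank '{"dp":[[-0.4,1.5,0],[-0.66,3,0],[-0.66,3,0],[-0.66,3,0],[-0.66,3,0],[-0.66,3,0],[-0.66,3,0],[-0.66,3,0],[-0.3,1.5,0],[0,0,0]],"delta_rot":[[0,0,0],[0,0,0],[0,0,0],[0,0,0],[0,0,0],[0,0,0],[0,0,0],[0,0,0],[0,0,0],[0,0,0]],"claw":[255,255,255,255,255,255,255,255,255,255]}'
python3 -m crank '{"dp":[[0,0,-1.5],[0,0,-2.2],[0,0,-2.2],[0,0,-1.5],[0,0,-1],[0,0,-0.5],[0,0,-0.3],[0,0,0]],"delta_rot":[[0,0,0],[0,0,0],[0,0,0],[0,0,0],[0,0,0],[0,0,0],[0,0,0],[0,0,0]],"claw":[255,255,255,255,255,255,255,255]}'
python3 - <<'E'
from h import *
s=sense();print(s["eef_pos"],s["force"])
p,d=capture("side");u,v=map(int,w2px("side",s["eef_pos"]));crop("side",p,u,v,40,"d_side.png",7)
E
```

```text
time_s: 5.9
eef_pos: [398.3, -9.7, 117.4]
ee_rot: [-0.001, 0.579, 0.815, -0.0]
force: [0.3, 0.7, -0.7]
grip_width: 0.132
time_s: 6.7
eef_pos: [399.5, -11.4, 26.3]
ee_rot: [0.0, 0.58, 0.814, 0.0]
force: [-0.9, -0.6, -1.8]
grip_width: 0.138
[399.53853534 -11.38574063  26.34517092] [-0.89296043 -0.57518703 -1.80058726]
```

View pics/d_side.png

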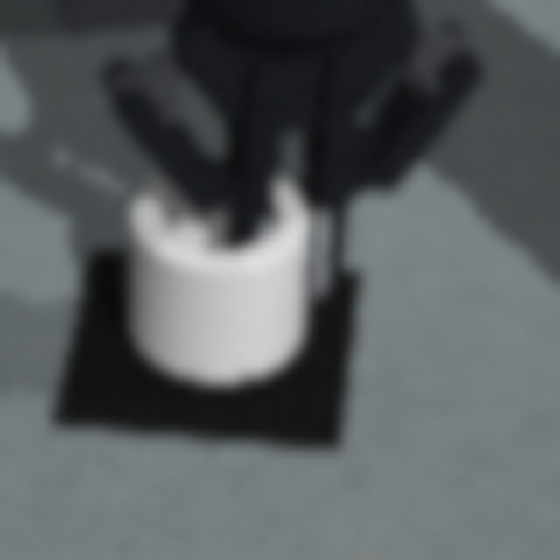

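```bash
python3 -m crank '{"dp":[[0,0,-0.3],[0,0,-0.2],[0,0,-0.1],[0,0,-0.1],[0,0,0]],"delta_rot":[[0,0,0],[0,0,0],[0,0,0],[0,0,0],[0,0,0]],"claw":[255,255,255,255,255]}'
python3 -m crank '{"dp":[[0,0,-0.1],[0,0,0]],"delta_rot":[[0,0,0],[0,0,0]],"claw":[255,255]}'
```

```text
time_s: 7.25
eef_pos: [399.4, -11.2, 19.2]
ee_rot: [-0.0, 0.58, 0.815, -0.0]
force: [0.8, 0.7, -1.0]
grip_width: 0.133
time_s: 7.45
eef_pos: [399.4, -11.3, 18.6]
ee_rot: [0.0, 0.58, 0.815, -0.0]
force: [-3.5, -1.4, 7.4]
grip_width: 0.14
```

```bash
python3 -m crank '{"dp":[[0,0,0],[0,0,0],[0,0,0],[0,0,0],[0,0,2],[0,0,3],[0,0,4],[0,0,4],[0,0,1],[0,0,0]],"delta_rot":[[0,0,0],[0,0,0],[0,0,0],[0,0,0],[0,0,0],[0,0,0],[0,0,0],[0,0,0],[0,0,0],[0,0,0]],"claw":[230,205,175,165,165,165,120,0,0,0]}'
python3 - <<'E'
from fits import *
s=sense();print(s["eef_pos"],s["force"])
p,d=capture("side");u,v=map(int,w2px("side",s["eef_pos"]));crop("side",p,283,232,45,"e_side.png",6)
C=cloud("side",d);g=p.min(2)
k=np.abs(C[...,2]-54)<3;b=np.zeros_like(k);b[200:260,250:320]=1;m=k&b&(g>120);print(m.sum(),circ(contour_w("side",m,54)))
p,d=capture("top");crop("top",p,277,230,45,"e_top.png",6);np.savez("e.npz",p=p,d=d)
E
```

```text
time_s: 8.45
eef_pos: [400.0, -11.4, 159.3]
ee_rot: [0.001, 0.58, 0.815, 0.0]
force: [-0.3, -0.2, -0.2]
grip_width: 0.993
[399.99832628 -11.38058145 159.25474108] [-0.29285405 -0.18709884 -0.23412075]
198 (array([422.8814795 ,  -0.43821089]), np.float64(30.361251469764124))
```

View pics/e_side.png

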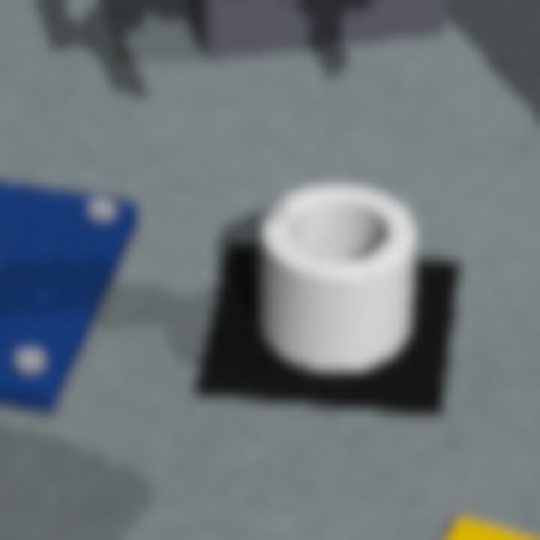

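View pics/e_top.png

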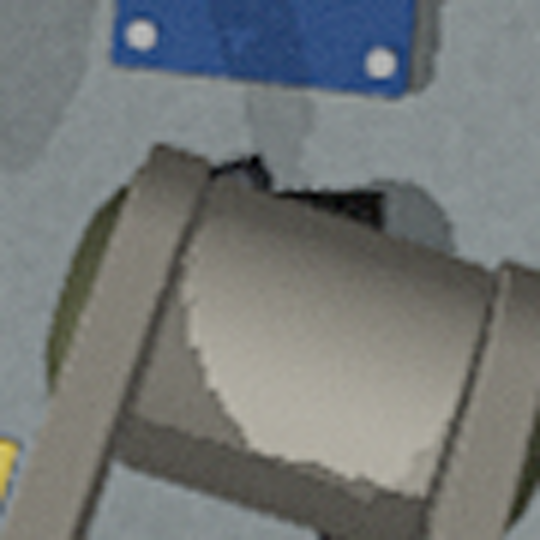

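```bash
python3 -m crank '{"dp":[[2.4,0.84,0],[0,0,-3],[0,0,-4],[0,0,-3],[0,0,-2],[0,0,-1.5],[0,0,-0.6],[0,0,0]],"delta_rot":[[0,0,0],[0,0,0],[0,0,0],[0,0,0],[0,0,0],[0,0,0],[0,0,0],[0,0,0]],"claw":[0,0,0,0,0,0,0,0]}'
python3 -m crank '{"dp":[[0,0,0],[0,0,0],[0,0,0],[0,0,0],[0,0,0]],"delta_rot":[[0,0,0],[0,0,0],[0,0,0],[0,0,0],[0,0,0]],"claw":[30,60,90,120,120]}' 20
```

```text
time_s: 9.35
eef_pos: [422.4, -2.6, 16.0]
ee_rot: [-0.002, 0.58, 0.814, -0.001]
force: [-0.1, 0.2, -0.1]
grip_width: 1.0
time_s: 9.85
eef_pos: [423.7, -2.9, 17.9]
ee_rot: [0.001, 0.58, 0.815, 0.0]
force: [-2.0, 0.6, 6.4]
grip_width: 0.701
```

```bash
python3 -m crank '{"dp":[[0,0,0],[0,0,0],[0,0,0],[0,0,0]],"delta_rot":[[0,0,0],[0,0,0],[0,0,0],[0,0,-2]],"claw":[60,20,0,0]}'
python3 -m crank '{"dp":[[0,0,0],[0,0,0],[0,0,0],[0,0,0],[0,0,0],[0,0,0],[0,0,0],[0,0,0],[0,0,0],[0,0,0]],"delta_rot":[[0,0,-8.5],[0,0,-8.5],[0,0,-8.5],[0,0,-8.5],[0,0,-8.5],[0,0,-8.5],[0,0,-8.5],[0,0,-8.5],[0,0,-8.5],[0,0,-8.5]],"claw":[0,0,0,0,0,0,0,0,0,0]}'
python3 -m crank '{"dp":[[0,0,0],[0,0,0],[0,0,0],[0,0,0],[0,0,0],[0,0,0],[0,0,0]],"delta_rot":[[0,0,-3],[0,0,0],[0,0,0],[0,0,0],[0,0,0],[0,0,0],[0,0,0]],"claw":[0,0,30,60,90,120,120]}' 40
python3 - <<'E'
from fits import *
s=sense();print(s["eef_pos"],s["force"],s["joints"])
q=s["ee_rot"];print("yaw",np.degrees(2*np.arctan2(q[2],q[1])))
p,d=capture("side");crop("side",p,283,232,45,"f_side.png",6)
C=cloud("side",d);g=p.min(2)
k=np.abs(C[...,2]-54)<3;b=np.zeros_like(k);b[200:260,250:320]=1;m=k&b&(g>120);print(m.sum(),circ(contour_w("side",m,54)))
E
```

```text
time_s: 10.25
eef_pos: [423.4, -2.8, 17.2]
ee_rot: [-0.0, 0.594, 0.804, -0.0]
force: [-0.0, 0.1, -0.2]
grip_width: 1.0
time_s: 11.25
eef_pos: [423.4, -2.8, 17.2]
ee_rot: [-0.0, 0.982, 0.188, -0.0]
force: [-0.1, -0.1, -0.6]
grip_width: 1.0
time_s: 11.95
eef_pos: [423.4, -2.9, 17.7]
ee_rot: [0.0, 0.986, 0.166, 0.0]
force: [-1.8, -0.9, 7.9]
grip_width: 0.726
[423.41669357  -2.87154074  17.68018877] [-1.83967865 -0.90606086  7.8577002 ] [-2.84914636e-01  4.22735903e-01  2.01636030e+00 -2.64979948e-04
  7.02404243e-01  9.52163479e-01]
yaw 19.13223314725278
51 (array([441.10262672,   8.21017046]), np.float64(12.635927557914531))
```

View pics/f_side.png

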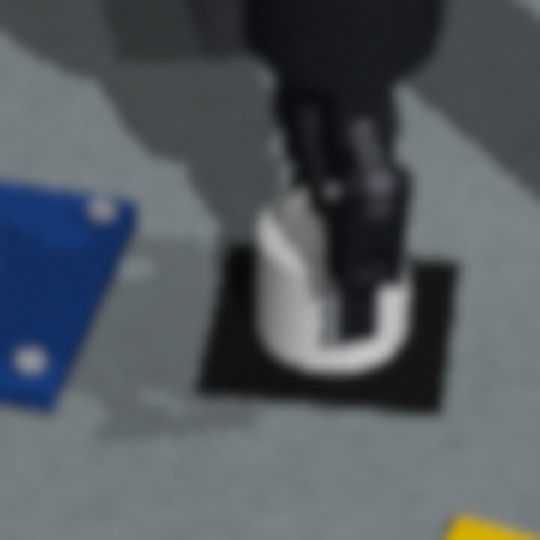

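```bash
python3 - <<'E'
from fits import *
for cam,c in [("top",(277,173)),("side",(229,235))]:
    f=np.load(cam+"0.npz");p=f["p"].astype(np.uint8)
    u,v=c;r=38; x0,y0=u-r,v-r
    im=cv2.resize(p[y0:v+r,x0:u+r],None,fx=4,fy=4,interpolation=cv2.INTER_CUBIC).astype(int)
    blue=im[...,2]-im[...,0]
    base=blob((blue>30),4*(r-15),4*(r+12))
    hull=cv2.fillConvexPoly(np.zeros(base.shape,np.uint8),cv2.convexHull(np.argwhere(base)[:,::-1].astype(np.int32)),1)
    hole=((hull>0)&(blue<25)&(im.min(2)>90)).astype(np.uint8)
    n,l,st,ce=cv2.connectedComponentsWithStats(hole)
    for i in range(1,n):
        if st[i,4]>60:
            uu=(ce[i]+.5)/4-.5+[x0,y0]
            # weighted centroid
            print(cam,st[i,4],uu.round(2),px2w(cam,*uu,15)[:2].round(1))
E
```

```text
top 292 [259.97 151.06] [643.8  37.9]
top 216 [299.37 155.32] [633.  -65.2]
top 69 [280.32 163.48] [611.2 -15.4]
top 2101 [276.15 172.23] [588.1  -4.5]
top 271 [255.14 190.32] [540.5  49.9]
top 275 [295.06 195.11] [528.3 -53.7]
side 3900 [228.77 224.67] [592.6 -31.6]
side 128 [254.59 221.24] [529.7 -54.8]
side 176 [201.88 239.73] [645.2  37. ]
side 134 [242.58 246.53] [541.4  49.1]
```

```bash
cat >> fits.py <<'E'
from scipy.optimize import least_squares
def cyl(P,r,x0):
    f=lambda c:np.hypot(P[:,0]-c[0],P[:,1]-c[1])-r
    s=least_squares(f,x0,loss="soft_l1",f_scale=0.7);return s.x,np.median(np.abs(f(s.x)))
E
python3 - <<'E'
from fits import *
p,d=capture("side");C=cloud("side",d);np.savez("g.npz",p=p,d=d)
def sel(C,p,c,r0,z0,z1,gmin):
    D=np.hypot(C[...,0]-c[0],C[...,1]-c[1]); return (D<r0)&(C[...,2]>z0)&(C[...,2]<z1)&(p.min(2)>gmin)
k=sel(C,p,(423,-1),38,10,46,110); P=C[k]; print("sleeve",len(P),cyl(P,31,(423,-1)),P.min(0),P.max(0))
f=np.load("side0.npz");C0=cloud("side",f["d"]);p0=f["p"]
k=sel(C0,p0,(585,-2),27,19,56,0); P=C0[k]; print("post",len(P),cyl(P,19,(585,-4)))
k=sel(C0,p0,(585,-2),27,80,84,0); P=C0[k]; print("nose",len(P),cyl(P,12,(585,-4)))
f=np.load("top0.npz");C0=cloud("top",f["d"]);p0=f["p"]
k=sel(C0,p0,(585,-8),27,19,56,0); P=C0[k]; print("post top",len(P),cyl(P,19,(585,-4)))
E
```

```text
sleeve 191 (array([424.27738829,  -2.29187607]), np.float64(1.2936075123713842)) [394.27216616 -20.10380128  10.03508311] [447.37356135  34.86917997  45.8956103 ]
post 185 (array([586.92331005,  -6.36257314]), np.float64(0.9445370416121719))
nose 12 (array([587.77219744,  -7.30306408]), np.float64(1.270774456534876))
post top 37 (array([585.31158483,  -9.05558019]), np.float64(0.3075394471672048))
```

```bash
python3 -m crank '{"dp":[[0,0,0.5],[0,0,1.5],[0,0,2.5],[0,0,3],[0,0,2],[0,0,0.5],[0,0,0]],"delta_rot":[[0,0,0],[0,0,0],[0,0,0],[0,0,0],[0,0,0],[0,0,0],[0,0,0]],"claw":[140,140,140,140,140,140,140]}'
python3 -m crank '{"dp":[[2,-0.05,0],[3,-0.1,0],[3,-0.1,0],[3,-0.1,0],[3,-0.1,0],[2.26,0,0],[0,0,0],[0,0,0]],"delta_rot":[[0,0,0],[0,0,0],[0,0,0],[0,0,0],[0,0,0],[0,0,0],[0,0,0],[0,0,0]],"claw":[140,140,140,140,140,140,140,140]}'
python3 - <<'E'
from fits import *
s=sense();print(s["eef_pos"],s["force"],s["joints"])
p,d=capture("side");C=cloud("side",d);np.savez("g2.npz",p=p,d=d);crop("side",p,229,215,45,"g_side.png",6)
D=np.hypot(C[...,0]-586,C[...,1]+6);k=(D<38)&(C[...,2]>106)&(C[...,2]<146)&(p.min(2)>110)
print(k.sum(),cyl(C[k],31,(586,-6)))
E
```

```text
time_s: 12.75
eef_pos: [423.5, -2.8, 117.4]
ee_rot: [0.0, 0.986, 0.166, 0.0]
force: [-0.4, -0.2, -1.0]
grip_width: 0.729
time_s: 13.55
eef_pos: [585.1, -7.1, 115.4]
ee_rot: [-0.001, 0.986, 0.166, -0.002]
force: [0.8, -0.4, -0.8]
grip_width: 0.727
[585.1250087   -7.13362383 115.40040286] [ 0.83241813 -0.35854411 -0.79512583] [-2.12273512e-01  5.53928741e-01  1.45475123e+00  1.01144055e-05
  1.13620516e+00  1.02533634e+00]
274 (array([586.50594086,  -6.59331297]), np.float64(0.939389386020034))
```

View pics/g_side.png

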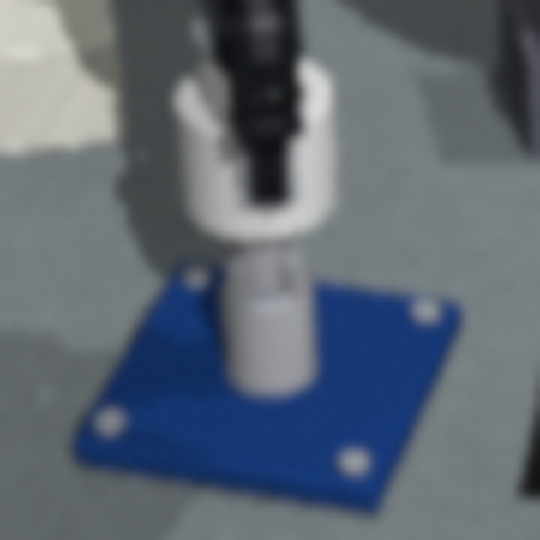

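```bash
python3 -m crank '{"dp":[[0,0,-0.8],[0,0,-0.8],[0,0,-0.5],[0,0,0]],"delta_rot":[[0,0,0],[0,0,0],[0,0,0],[0,0,0]],"claw":[140,140,140,140]}'
python3 -m crank '{"dp":[[0,0,-0.3],[0,0,-0.3],[0,0,-0.3],[0,0,0]],"delta_rot":[[0,0,0],[0,0,0],[0,0,0],[0,0,0]],"claw":[140,140,140,140]}'
```

```text
time_s: 14.0
eef_pos: [585.4, -7.2, 95.2]
ee_rot: [-0.0, 0.986, 0.166, -0.001]
force: [-0.2, 0.1, -1.2]
grip_width: 0.726
time_s: 14.4
eef_pos: [585.8, -7.3, 86.9]
ee_rot: [-0.0, 0.986, 0.166, -0.0]
force: [-0.3, -0.5, -0.3]
grip_width: 0.723
```

Past the rib tops without contact. On to the 38 mm post.

```bash
python3 -m crank '{"dp":[[0,0,-0.4],[0,0,-0.3],[0,0,-0.3],[0,0,-0.2],[0,0,0]],"delta_rot":[[0,0,0],[0,0,0],[0,0,0],[0,0,0],[0,0,0]],"claw":[140,140,140,140,140]}'
python3 -m crank '{"dp":[[0,0,-0.2],[0,0,-0.2],[0,0,-0.2],[0,0,0]],"delta_rot":[[0,0,0],[0,0,0],[0,0,0],[0,0,0]],"claw":[140,140,140,140]}'
```

```text
time_s: 14.9
eef_pos: [585.8, -7.3, 74.9]
ee_rot: [-0.0, 0.986, 0.166, -0.0]
force: [0.0, 0.0, -1.2]
grip_width: 0.722
time_s: 15.3
eef_pos: [585.8, -7.3, 69.0]
ee_rot: [-0.0, 0.986, 0.166, -0.0]
force: [0.2, 0.3, -0.9]
grip_width: 0.729
```

```bash
python3 -m crank '{"dp":[[0,0,-0.5],[0,0,-0.7],[0,0,-0.7],[0,0,-0.7],[0,0,-0.6],[0,0,-0.4],[0,0,0]],"delta_rot":[[0,0,0],[0,0,0],[0,0,0],[0,0,0],[0,0,0],[0,0,0],[0,0,0]],"claw":[140,140,140,140,140,140,140]}'
python3 -m crank '{"dp":[[0,0,-0.2],[0,0,-0.1],[0,0,0]],"delta_rot":[[0,0,0],[0,0,0],[0,0,0]],"claw":[140,140,140]}'
```

```text
time_s: 16.0
eef_pos: [585.7, -7.3, 32.6]
ee_rot: [-0.0, 0.986, 0.166, -0.0]
force: [0.7, 0.4, -0.5]
grip_width: 0.725
time_s: 16.3
eef_pos: [586.0, -7.3, 30.3]
ee_rot: [0.0, 0.986, 0.166, 0.0]
force: [-0.4, -0.7, -0.9]
grip_width: 0.726
```

```bash
python3 -m crank '{"dp":[[0,0,-0.1],[0,0,0]],"delta_rot":[[0,0,0],[0,0,0]],"claw":[140,140]}'
python3 -m crank '{"dp":[[0,0,-0.1],[0,0,0]],"delta_rot":[[0,0,0],[0,0,0]],"claw":[140,140]}'
```

```text
time_s: 16.5
eef_pos: [586.0, -7.3, 29.3]
ee_rot: [-0.0, 0.986, 0.166, 0.0]
force: [-0.1, 0.0, -2.0]
grip_width: 0.727
time_s: 16.7
eef_pos: [586.1, -7.3, 28.8]
ee_rot: [0.0, 0.986, 0.166, 0.0]
force: [-1.4, -0.2, 4.0]
grip_width: 0.726
```

```bash
python3 -m crank '{"dp":[[0,0,-0.05],[0,0,0]],"delta_rot":[[0,0,0],[0,0,0]],"claw":[140,140]}'
python3 -m crank '{"dp":[[0,0,0],[0,0,0],[0,0,0],[0,0,0],[0,0,2],[0,0,3],[0,0,4],[0,0,4],[0,0,2],[0,0,0]],"delta_rot":[[0,0,0],[0,0,0],[0,0,0],[0,0,0],[0,0,0],[0,0,0],[0,0,0],[0,0,0],[0,0,0],[0,0,0]],"claw":[90,50,0,0,0,0,0,0,0,0]}'
python3 - <<'E'
from fits import *
s=sense();print(s["eef_pos"],s["force"],s["joints"])
p,d=capture("side");C=cloud("side",d);np.savez("h_side.npz",p=p,d=d);crop("side",p,229,225,45,"h_side.png",6)
D=np.hypot(C[...,0]-586,C[...,1]+7);k=(D<32)&(C[...,2]>40)
print("top rim z", np.quantile(C[(D<31)&(D>21)&(p.min(2)>130)][:,2],[.5,.9,.97]))
E
```

```text
time_s: 16.9
eef_pos: [586.1, -7.3, 28.8]
ee_rot: [0.0, 0.986, 0.166, 0.0]
force: [-4.4, -0.2, 9.1]
grip_width: 0.724
time_s: 17.9
eef_pos: [587.2, -7.5, 180.8]
ee_rot: [0.001, 0.986, 0.166, 0.003]
force: [-0.3, -0.9, 0.1]
grip_width: 0.999
[587.20817196  -7.54708372 180.84495972] [-0.26134879 -0.93265995  0.14454697] [-2.12225553e-01  4.86610815e-01  1.37980542e+00  3.87363447e-05
  1.26936208e+00  1.02563470e+00]
top rim z [ 56.25240277  68.23113625 477.03305215]
```

View pics/h_side.png

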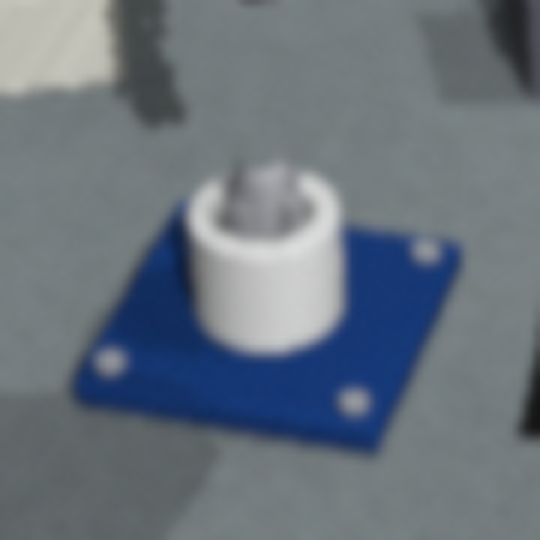

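```bash
cat >> fits.py <<'E'
def phase(cam,p,c,z,radii,n=360):
    g=p.astype(np.float32).mean(2); out=[]
    th=np.radians(np.arange(n))
    for r in radii:
        uv=np.array([w2px(cam,(c[0]+r*np.cos(t),c[1]+r*np.sin(t),z)) for t in th],np.float32)
        v=cv2.remap(g,uv[:,:1],uv[:,1:],cv2.INTER_CUBIC)[:,0]
        F=np.exp(-4j*th)@v*2/n; out.append((r,round(np.degrees(np.angle(F))/4,1),round(abs(F),1)))
    return out   # angle (mod 90) of brightness maxima
E
python3 - <<'E'
from fits import *
for cam in("top","side"):
    p,d=capture(cam); np.savez(f"i_{cam}.npz",p=p,d=d)
    g=p.min(2);u,v=(178,188) if cam=="top" else (223,308)
    C=cloud(cam,d);b=np.zeros_like(g,bool);b[v-22:v+22,u-22:u+22]=1
    # outer circle of the top face by white mask
    if cam=="top": m=blob(g>165,178,178); c,r=circ(contour_w(cam,m,28))
    else:
        m=b&(np.abs(C[...,2]-28)<1.5)&(g>140); P=C[m]; c,r=circ(contour_w(cam,m,28))
        k=b&(C[...,2]>4)&(C[...,2]<24)&(g>110)&(np.hypot(C[...,0]-544,C[...,1]-249)<36); print("cyl",k.sum(),cyl(C[k],31,(544,249)))
    print(cam,c,r); 
    print("hub",phase(cam,p,c,28,[13,15,16,17,18,19]))
    crop(cam,p,u,v,22,f"i_{cam}.png",14)
E
```

```text
top [544.14696396 248.56294725] 28.773364391913418
hub [(13, np.float64(24.3), np.float64(36.4)), (15, np.float64(24.1), np.float64(61.1)), (16, np.float64(23.4), np.float64(64.8)), (17, np.float64(22.9), np.float64(60.4)), (18, np.float64(22.6), np.float64(47.9)), (19, np.float64(22.5), np.float64(30.9))]
cyl 278 (array([545.11403307, 250.27523793]), np.float64(1.441006192577781))
side [540.52729297 264.32472896] 17.17860971982384
hub [(13, np.float64(-25.4), np.float64(7.3)), (15, np.float64(-26.2), np.float64(7.5)), (16, np.float64(-27.0), np.float64(7.4)), (17, np.float64(-26.8), np.float64(7.4)), (18, np.float64(-25.7), np.float64(7.5)), (19, np.float64(-23.7), np.float64(8.0))]
```

View pics/i_top.png

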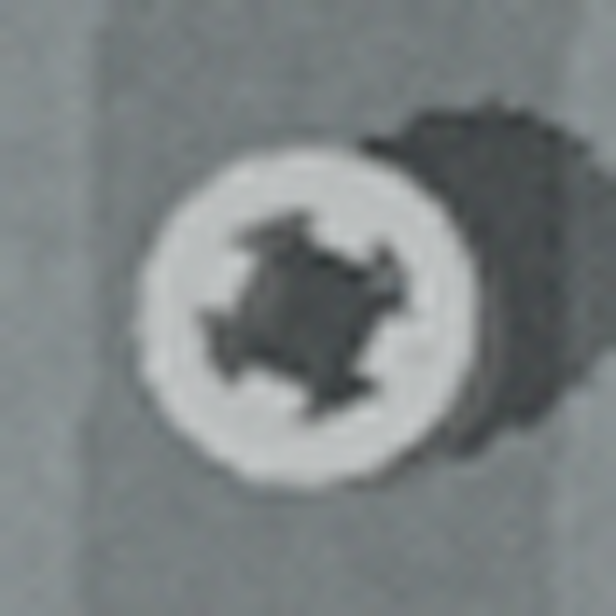

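View pics/i_side.png

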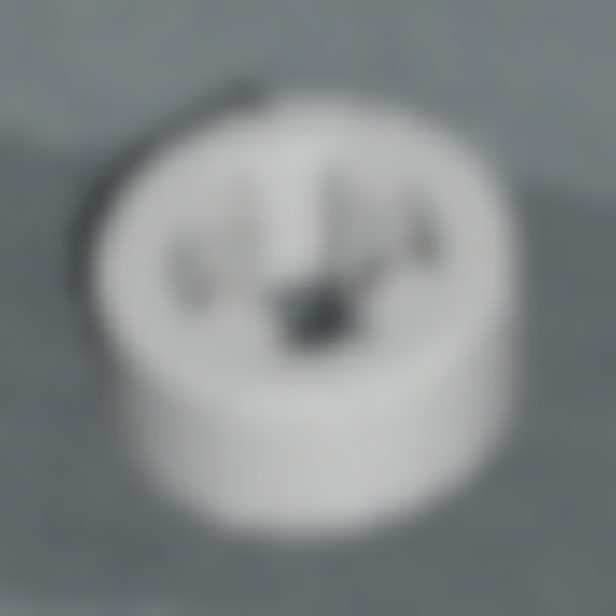

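```bash
python3 -m crank '{"dp":[[-0.4,2.5,0],[-0.46,2.83,0],[-0.46,2.83,0],[-0.46,2.83,0],[-0.46,2.83,0],[-0.46,2.83,0],[-0.46,2.83,0],[-0.46,2.83,0],[-0.46,2.8,0],[-0.11,0.49,0]],"delta_rot":[[0,0,0],[0,0,0],[0,0,0],[0,0,0],[0,0,0],[0,0,0],[0,0,0],[0,0,0],[0,0,0],[0,0,0]],"claw":[0,0,0,0,0,0,0,0,0,0]}'
python3 - <<'E'
from fits import *
s=sense();print(s["eef_pos"],s["force"],s["joints"])
p,d=capture("top"); np.savez("j_top.npz",p=p,d=d); crop("top",p,278,170,22,"j_top.png",14)
C=cloud("top",d)
D=np.hypot(C[...,0]-586,C[...,1]+8)
k=(D<40)&(np.abs(C[...,2]-65)<2.5)&(p.min(2)>140);print(k.sum(),np.median(C[k][:,2]),circ(contour_w("top",k,65)))
k=(D<20)&(C[...,2]>72)&(C[...,2]<80);print(C[k].round(1).tolist())
E
```

```text
time_s: 19.05
eef_pos: [542.8, 250.9, 176.1]
ee_rot: [-0.0, 0.986, 0.167, -0.001]
force: [0.3, -0.2, -0.1]
grip_width: 1.0
[542.84457594 250.93542601 176.05383594] [ 0.32348054 -0.19615002 -0.06596618] [2.37070329e-01 5.18694664e-01 1.34231758e+00 5.16919567e-04
 1.28334394e+00 1.47203698e+00]
191 65.23952232791453 (array([585.00244481,  -9.6357737 ]), np.float64(28.236174520174078))
[[600.6, -13.5, 78.4], [600.9, -15.9, 77.1], [598.1, -15.9, 79.0], [595.5, 3.8, 79.1], [596.1, -16.0, 76.0], [593.2, 6.2, 77.6], [593.9, 3.8, 74.2], [592.9, 1.3, 79.5], [593.1, -11.0, 78.5], [593.1, -13.5, 78.8], [591.1, 6.2, 75.6], [590.6, 3.8, 78.3], [591.0, -3.6, 76.3], [591.1, -6.1, 75.8], [590.5, -8.5, 79.2], [590.7, -11.0, 78.2], [591.3, -13.5, 74.9], [590.7, -15.9, 78.6], [589.0, 6.2, 73.4], [588.5, 3.7, 76.2], [588.6, -3.6, 76.0], [588.1, -6.1, 78.6], [588.5, -8.6, 76.5], [588.1, -11.0, 78.9], [585.8, -3.6, 77.9], [586.1, -6.1, 75.9], [586.1, -8.6, 76.1], [585.9, -11.0, 77.4], [586.2, -13.5, 75.8], [583.1, -3.6, 79.0], [583.0, -6.1, 79.7], [583.8, -8.6, 74.7], [583.4, -11.0, 77.1], [583.1, -13.5, 79.1], [580.9, -6.1, 77.2], [580.9, -8.6, 77.4], [580.5, -11.0, 79.5], [580.8, -20.9, 78.4], [580.6, -23.3, 79.5], [578.2, 1.3, 78.6], [578.1, -18.4, 79.3], [578.7, -20.9, 76.0], [578.2, -23.3, 78.9], [578.9, -25.9, 74.8], [575.7, -1.2, 78.5], [575.6, -18.4, 79.8], [576.2, -20.9, 76.1], [573.3, 1.3, 78.3], [573.6, -1.2, 76.3], [573.3, -3.7, 78.1], [573.3, -6.1, 78.1], [573.9, -8.6, 74.4], [573.2, -11.0, 78.9], [574.0, -13.6, 73.8], [573.8, -20.9, 75.3], [570.8, 1.3, 78.1], [571.6, -1.2, 72.9], [570.7, -3.7, 78.8], [571.8, -6.2, 72.3], [568.6, -1.2, 76.5], [568.3, -3.7, 78.7]]
```

View pics/j_top.png

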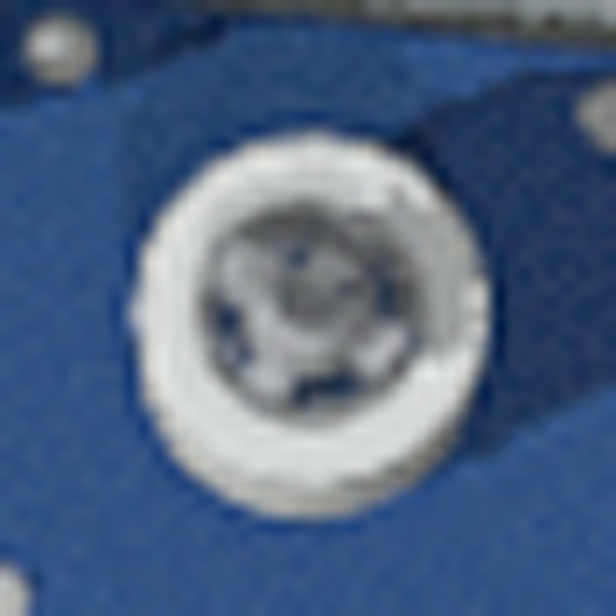

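```bash
python3 - <<'E'
from fits import *
for f in("top0.npz","j_top.npz"):
    p=np.load(f)["p"]
    for c in[(585.2,-9.2),(584.2,-8.2),(586,-8)]:
        u,v=w2px("top",(*c,77)); print(f,c,"crop px",(u-256+.5)*14,(v-148+.5)*14)
        g=p.astype(np.float32).mean(2)
        print([(r,-a,m) for r,a,m in phase("top",p,c,77,[14,15,16,17])])
crop("top",np.load("top0.npz")["p"],278,170,22,"k_top.png",14)
# rectified view at z=77
p=np.load("j_top.npz")["p"];q=np.load("top0.npz")["p"]
a=np.arange(-26,26,.15);out=[]
for im in(q,p):
    X,Y=np.meshgrid(585.2-a*1,-9.2-a,indexing='ij')
    uv=np.array([[w2px("top",(x,y,77)) for x,y in zip(r1,r2)] for r1,r2 in zip(X[::1],Y)],np.float32)
    out.append(cv2.remap(im,uv[...,0],uv[...,1],cv2.INTER_CUBIC)[:,:,::-1])
cv2.imwrite("pics/rect.png",cv2.resize(np.hstack(out),(780,390)))
E
```

```text
top0.npz (585.2, -9.2) crop px 318.56391514683264 305.1382403058651
[(14, np.float64(-33.3), np.float64(31.7)), (15, np.float64(-30.9), np.float64(35.7)), (16, np.float64(-28.8), np.float64(33.8)), (17, np.float64(-26.9), np.float64(25.2))]
top0.npz (584.2, -8.2) crop px 312.8722172577992 310.7439546330898Traceback (most recent call last):
  File "<stdin>", line 7, in <module>
  File "fits.py", line 25, in phase
    uv=np.array([w2px(cam,(c[0]+r*np.cos(t),c[1]+r*np.sin(t),z)) for t in th],np.float32)
                 ~~~~^^^^^^^^^^^^^^^^^^^^^^^^^^^^^^^^^^^^^^^^^^^
  File "h.py", line 13, in w2px
    m=camera_model(cam);T=m["cam_to_world"]
ValueError: time passes only in moves, steps and waits
```

```bash
sed -i 's/^import numpy as np, cv2/import numpy as np, cv2, functools\ncamera_model=functools.lru_cache(None)(camera_model)/' h.py
cat > rect.py <<'E'
from fits import *
def rectify(cam,im,c,z,half=26,n=350):
    m=camera_model(cam);T=m["cam_to_world"]
    a=np.linspace(-half,half,n);X,Y=np.meshgrid(c[0]-a,c[1]-a,indexing='ij')
    P=np.stack([X,Y,np.full_like(X,z)],-1)-T[:3,3]; Q=P@T[:3,:3]
    u=m["cx"]+m["fx"]*Q[...,0]/-Q[...,2]; v=m["cy"]-m["fy"]*Q[...,1]/-Q[...,2]
    return cv2.remap(im,u.astype(np.float32),v.astype(np.float32),cv2.INTER_CUBIC)[:,:,::-1]
E
python3 - <<'E'
from rect import *
out=[]
for f in("top0.npz","j_top.npz"):
    p=np.load(f)["p"]
    for c in[(585.2,-9.2),(584.2,-8.2),(586,-8)]:
        print(f,c,[(r,round(-a,1),m) for r,a,m in phase("top",p,c,77,[13,14,15,16,17])])
    out.append(rectify("top",p,(585.2,-9.2),77))
cv2.imwrite("pics/rect.png",np.hstack(out))
E
```

```text
top0.npz (585.2, -9.2) [(13, np.float64(-35.5), np.float64(24.7)), (14, np.float64(-33.3), np.float64(31.7)), (15, np.float64(-30.9), np.float64(35.7)), (16, np.float64(-28.8), np.float64(33.8)), (17, np.float64(-26.9), np.float64(25.2))]
top0.npz (584.2, -8.2) [(13, np.float64(-33.0), np.float64(33.3)), (14, np.float64(-31.9), np.float64(37.6)), (15, np.float64(-30.9), np.float64(35.3)), (16, np.float64(-29.4), np.float64(27.4)), (17, np.float64(-27.4), np.float64(17.9))]
top0.npz (586, -8) [(13, np.float64(-31.9), np.float64(23.9)), (14, np.float64(-30.6), np.float64(34.3)), (15, np.float64(-29.3), np.float64(39.8)), (16, np.float64(-28.4), np.float64(36.7)), (17, np.float64(-28.4), np.float64(26.8))]
j_top.npz (585.2, -9.2) [(13, np.float64(-34.8), np.float64(30.9)), (14, np.float64(-33.4), np.float64(39.1)), (15, np.float64(-32.0), np.float64(41.7)), (16, np.float64(-31.2), np.float64(36.9)), (17, np.float64(-30.6), np.float64(25.6))]
j_top.npz (584.2, -8.2) [(13, np.float64(-32.2), np.float64(38.7)), (14, np.float64(-31.8), np.float64(45.0)), (15, np.float64(-31.8), np.float64(44.3)), (16, np.float64(-31.9), np.float64(36.8)), (17, np.float64(-31.3), np.float64(24.2))]
j_top.npz (586, -8) [(13, np.float64(-31.4), np.float64(27.5)), (14, np.float64(-31.0), np.float64(39.2)), (15, np.float64(-30.5), np.float64(46.2)), (16, np.float64(-30.4), np.float64(43.5)), (17, np.float64(-30.6), np.float64(32.1))]
```

View pics/rect.png

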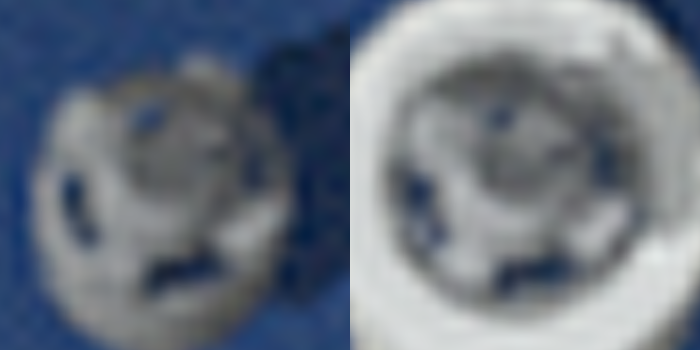

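```bash
python3 -m crank '{"dp":[[0,0,-2],[0,0,-3],[0,0,-4],[0,0,-3],[0,0,-2],[0,0,-1],[0,0,0],[0,0,0]],"delta_rot":[[0,0,0],[0,0,0],[0,0,0],[0,0,0],[0,0,0],[0,0,0],[0,0,0],[0,0,0]],"claw":[0,0,0,0,0,0,0,0]}' 20
python3 - <<'E'
from fits import *
p,d=capture("side");crop("side",p,223,300,45,"l_side.png",6)
E
```

```text
time_s: 19.9
eef_pos: [544.7, 248.4, 28.6]
ee_rot: [-0.0, 0.986, 0.165, 0.001]
force: [0.0, -0.3, 0.4]
grip_width: 0.998
```

View pics/l_side.png

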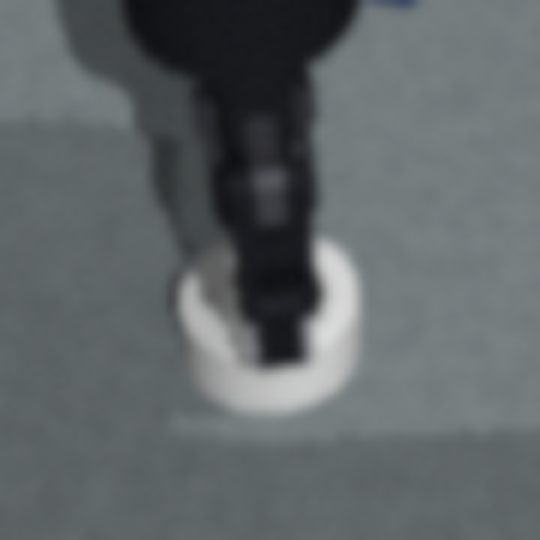

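```bash
python3 -m crank '{"dp":[[0,0.12,-0.8],[0,0,-0.8],[0,0,-0.6],[0,0,-0.3],[0,0,0]],"delta_rot":[[0,0,0],[0,0,0],[0,0,0],[0,0,0],[0,0,0]],"claw":[0,0,0,0,0]}' 20
python3 -m crank '{"dp":[[0,0,0],[0,0,0],[0,0,0],[0,0,0],[0,0,0],[0,0,0],[0,0,0],[0,0,0]],"delta_rot":[[0,0,0],[0,0,0],[0,0,0],[0,0,0],[0,0,0],[0,0,0],[0,0,0],[0,0,3]],"claw":[30,60,90,120,120,60,10,0]}' 20
```

```text
time_s: 20.45
eef_pos: [543.8, 249.8, 2.2]
ee_rot: [0.0, 0.986, 0.166, -0.0]
force: [0.0, -0.6, 0.2]
grip_width: 0.999
time_s: 21.25
eef_pos: [544.0, 249.9, 2.6]
ee_rot: [-0.0, 0.981, 0.192, -0.0]
force: [-0.5, -0.1, -0.3]
grip_width: 0.999
```

```bash
python3 -m crank '{"dp":[[0,0,0],[0,0,0],[0,0,0],[0,0,0],[0,0,0],[0,0,0],[0,0,0],[0,0,0],[0,0,0],[0,0,0]],"delta_rot":[[0,0,8.5],[0,0,8.5],[0,0,8.5],[0,0,8.5],[0,0,8.5],[0,0,8.5],[0,0,8.5],[0,0,8.5],[0,0,8.5],[0,0,8.5]],"claw":[0,0,0,0,0,0,0,0,0,0]}'
python3 -m crank '{"dp":[[0,0,0],[0,0,0],[0,0,0],[0,0,0],[0,0,0],[0,0,0],[0,0,0]],"delta_rot":[[0,0,2],[0,0,0],[0,0,0],[0,0,0],[0,0,0],[0,0,0],[0,0,0]],"claw":[0,0,30,60,90,120,120]}' 40
python3 - <<'E'
from fits import *
s=sense();print(s["eef_pos"],s["force"],s["joints"])
q=s["ee_rot"];print("yaw",np.degrees(2*np.arctan2(q[2],q[1])))
p,d=capture("side");crop("side",p,223,300,45,"m_side.png",6)
E
```

```text
time_s: 22.25
eef_pos: [544.0, 249.9, 2.6]
ee_rot: [-0.0, 0.592, 0.806, -0.0]
force: [-0.2, -0.8, 0.1]
grip_width: 0.999
time_s: 22.95
eef_pos: [544.3, 250.0, 3.2]
ee_rot: [0.0, 0.58, 0.814, 0.0]
force: [-0.5, -0.8, 3.6]
grip_width: 0.7
[544.3498393  249.97124623   3.17048184] [-0.53673578 -0.76377208  3.57346642] [ 2.35081793e-01  7.30491937e-01  1.48395015e+00  2.21407724e-05
  9.26403736e-01 -9.76227629e-02]
yaw 109.06180518936829
```

View pics/m_side.png

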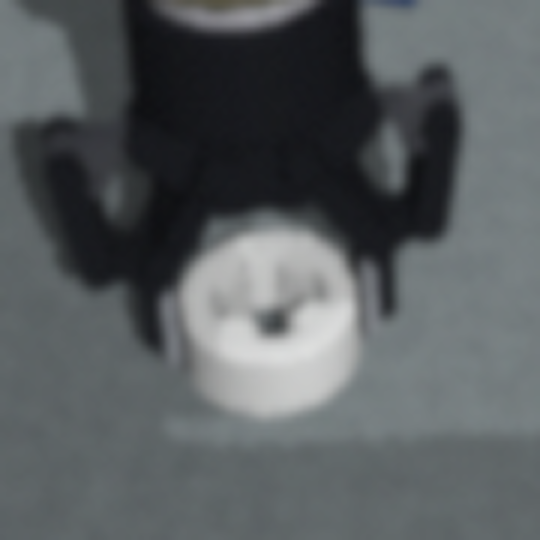

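```bash
python3 -m crank '{"dp":[[0,0,0],[0,0,0],[0,0,0]],"delta_rot":[[0,0,0],[0,0,0],[0,0,0]],"claw":[140,140,140]}'
python3 -m crank '{"dp":[[0,0,0.3],[0,0,0.7],[0,0,1],[0,0,0]],"delta_rot":[[0,0,0],[0,0,0],[0,0,0],[0,0,0]],"claw":[140,140,140,140]}'
python3 - <<'E'
from fits import *
p,d=capture("side");crop("side",p,223,300,45,"n_side.png",6)
E
```

```text
time_s: 23.3
eef_pos: [544.3, 250.0, 3.1]
ee_rot: [0.0, 0.58, 0.814, 0.0]
force: [0.1, -0.2, 6.1]
grip_width: 0.702
time_s: 23.7
eef_pos: [544.9, 250.1, 24.5]
ee_rot: [0.001, 0.58, 0.815, 0.001]
force: [0.0, -0.6, -0.8]
grip_width: 0.696
```

View pics/n_side.png

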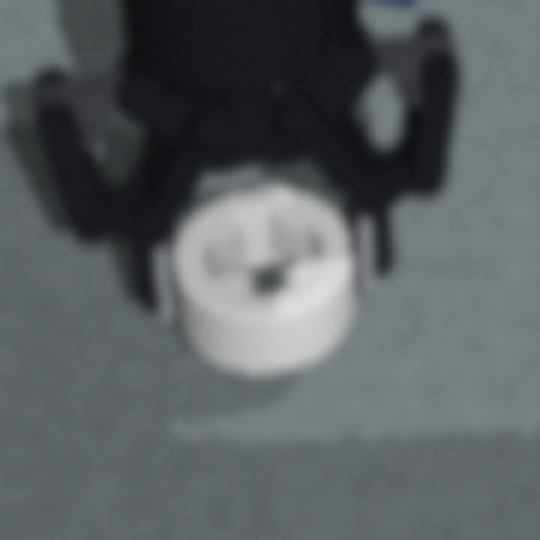

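```bash
python3 -m crank '{"dp":[[0,0,1],[0,0,2],[0,0,3],[0,0,2.5],[0,0,1],[0,0,0]],"delta_rot":[[0,0,0],[0,0,0],[0,0,0],[0,0,0],[0,0,0],[0,0,0]],"claw":[140,140,140,140,140,140]}'
python3 -m crank '{"dp":[[0.2,-1.2,0],[0.4,-2.5,0],[0.5,-3.2,0],[0.5,-3.2,0],[0.6,-3.2,0],[0.5,-3.2,0],[0.5,-3.2,0],[0.4,-2.8,0],[0.4,-2.2,0],[0.15,-1.03,0]],"delta_rot":[[0,0,0],[0,0,7.5],[0,0,7.5],[0,0,7.5],[0,0,7.5],[0,0,7.5],[0,0,0],[0,0,0],[0,0,0],[0,0,0]],"claw":[140,140,140,140,140,140,140,140,140,140]}'
python3 -m crank '{"dp":[[0,0,0],[0,0,0]],"delta_rot":[[0,0,0],[0,0,0]],"claw":[140,140]}'
python3 - <<'E'
from fits import *
s=sense();print(s["eef_pos"],s["force"],s["joints"])
q=s["ee_rot"];print("yaw",np.degrees(2*np.arctan2(q[2],q[1])))
p,d=capture("side");crop("side",p,229,215,45,"o_side.png",6);C=cloud("side",d);z0=s["eef_pos"][2]-3
for nm,a,b in(("hub",z0+3,z0+25),("sleeve",22,60)):
    k=(np.hypot(C[...,0]-586,C[...,1]+7)<37)&(C[...,2]>a)&(C[...,2]<b)&(p.min(2)>110);print(nm,k.sum(),cyl(C[k],31,(586,-7)))
E
```

```text
time_s: 24.35
eef_pos: [544.6, 250.0, 119.0]
ee_rot: [0.001, 0.58, 0.814, 0.001]
force: [-0.3, -0.7, -0.7]
grip_width: 0.696
time_s: 25.35
eef_pos: [585.0, -9.8, 116.3]
ee_rot: [-0.001, 0.289, 0.957, -0.0]
force: [-0.7, 0.9, -0.7]
grip_width: 0.7
time_s: 25.55
eef_pos: [585.1, -6.8, 117.2]
ee_rot: [-0.001, 0.287, 0.958, 0.0]
force: [-0.2, 1.1, -0.4]
grip_width: 0.699
[585.13496186  -6.80850726 117.16543002] [-0.22898881  1.11916199 -0.38034492] [-2.11805170e-01  5.50898850e-01  1.45467340e+00  2.31691054e-04
  1.13737047e+00 -1.19956026e+00]
yaw 146.58861470548644
hub 225 (array([587.01295953,  -4.62952631]), np.float64(2.477214926986292))
sleeve 296 (array([587.63862799,  -6.84991064]), np.float64(0.9374921602383584))
```

View pics/o_side.png

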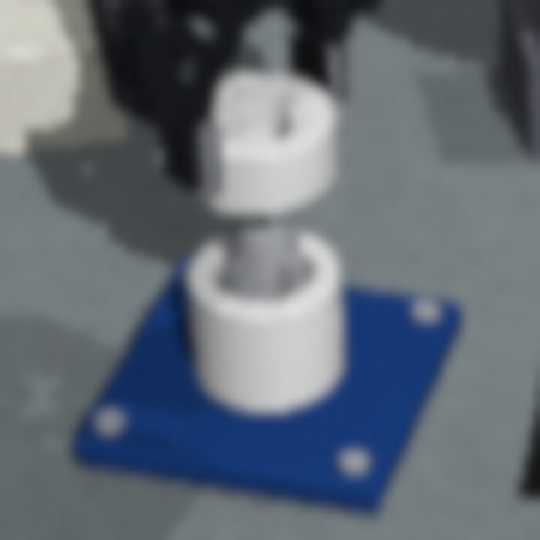

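```bash
python3 - <<'E'
from fits import *
s=sense();print(s["eef_pos"])
p,d=capture("side");np.savez("o.npz",p=p,d=d);C=cloud("side",d);z0=s["eef_pos"][2]-3;print(z0)
D=np.hypot(C[...,0]-586.5,C[...,1]+6.5)
for nm,a,b in(("hub",z0+2,z0+24),("sleeve",18,60)):
    k=(D<36)&(D>26)&(C[...,1]>-3)&(C[...,2]>a)&(C[...,2]<b)&(p.min(2)>120);print(nm,k.sum(),cyl(C[k],31,(586,-7)))
    P=C[k]; 
k=(D<29)&(D>20)&(C[...,2]>z0+20)&(C[...,2]<z0+35)&(p.min(2)>130);P=C[k]
for _ in range(5):
    A=np.c_[P[:,:2]-[586,-7],np.ones(len(P))];x=np.linalg.lstsq(A,P[:,2],rcond=None)[0];e=P[:,2]-A@x;P=P[np.abs(e)<max(.8,np.quantile(np.abs(e),.85))]
print("rim plane slope deg",np.degrees(x[:2]),"z",x[2],len(P))
k=(D<29)&(D>22)&(C[...,2]>62)&(C[...,2]<69);P=C[k];A=np.c_[P[:,:2]-[586,-7],np.ones(len(P))];x=np.linalg.lstsq(A,P[:,2],rcond=None)[0];print("sleeve rim",np.degrees(x[:2]),x[2])
E
```

```text
[585.22678326  -6.49712313 117.38042561]
114.38042560574458
hub 146 (array([586.47539175,  -5.78807958]), np.float64(1.0608763396376322))
sleeve 297 (array([587.72771261,  -6.99461654]), np.float64(0.9878762501396174))
rim plane slope deg [ 1.07270233 -1.1680301 ] z 143.76650875031666 47
sleeve rim [-0.73539784 -0.95563139] 66.41315873822403
```

```bash
python3 -m crank '{"dp":[[0,0,-0.8],[0,0,-0.8],[0,0,-0.4],[0,0,0]],"delta_rot":[[0,0,0],[0,0,0],[0,0,0],[0,0,0]],"claw":[140,140,140,140]}'
python3 -m crank '{"dp":[[0,0,-0.3],[0,0,-0.2],[0,0,-0.2],[0,0,-0.2],[0,0,0]],"delta_rot":[[0,0,0],[0,0,0],[0,0,0],[0,0,0],[0,0,0]],"claw":[140,140,140,140,140]}'
```

```text
time_s: 26.05
eef_pos: [585.1, -7.2, 96.8]
ee_rot: [-0.001, 0.287, 0.958, -0.0]
force: [0.5, 0.8, -1.2]
grip_width: 0.702
time_s: 26.55
eef_pos: [585.5, -7.4, 88.5]
ee_rot: [-0.0, 0.288, 0.958, -0.0]
force: [-0.8, -0.0, -0.4]
grip_width: 0.699
```

Over the nose, no contact. Down toward the ribs (expected contact at TCP ≈ 80).

```bash
python3 -m crank '{"dp":[[0,0,-0.3],[0,0,-0.3],[0,0,0]],"delta_rot":[[0,0,0],[0,0,0],[0,0,0]],"claw":[140,140,140]}'
python3 -m crank '{"dp":[[0,0,-0.1],[0,0,-0.1],[0,0,0]],"delta_rot":[[0,0,0],[0,0,0],[0,0,0]],"claw":[140,140,140]}'
```

```text
time_s: 26.85
eef_pos: [585.4, -7.4, 82.3]
ee_rot: [-0.0, 0.288, 0.958, -0.0]
force: [0.5, -0.4, -1.6]
grip_width: 0.702
time_s: 27.15
eef_pos: [585.6, -7.4, 80.7]
ee_rot: [-0.0, 0.288, 0.958, 0.0]
force: [0.6, -0.3, -1.7]
grip_width: 0.698
```

```bash
python3 -m crank '{"dp":[[0,0,-0.1],[0,0,0]],"delta_rot":[[0,0,0],[0,0,0]],"claw":[140,140]}'
python3 -m crank '{"dp":[[0,0,-0.1],[0,0,0]],"delta_rot":[[0,0,0],[0,0,0]],"claw":[140,140]}'
```

```text
time_s: 27.35
eef_pos: [585.6, -7.4, 79.7]
ee_rot: [-0.0, 0.288, 0.958, -0.0]
force: [-0.3, -0.3, -0.2]
grip_width: 0.699
time_s: 27.55
eef_pos: [585.6, -7.4, 78.7]
ee_rot: [-0.0, 0.288, 0.958, 0.0]
force: [0.6, 0.1, -1.3]
grip_width: 0.7
```

```bash
python3 -m crank '{"dp":[[0,0,-0.1],[0,0,0]],"delta_rot":[[0,0,0],[0,0,0]],"claw":[140,140]}'
python3 -m crank '{"dp":[[0,0,-0.1],[0,0,0]],"delta_rot":[[0,0,0],[0,0,0]],"claw":[140,140]}'
python3 -m crank '{"dp":[[0,0,-0.15],[0,0,0]],"delta_rot":[[0,0,0],[0,0,0]],"claw":[140,140]}'
```

```text
time_s: 27.75
eef_pos: [585.5, -7.4, 77.7]
ee_rot: [-0.0, 0.288, 0.958, -0.0]
force: [-0.2, -0.6, -0.4]
grip_width: 0.697
time_s: 27.95
eef_pos: [585.6, -7.4, 76.7]
ee_rot: [-0.0, 0.288, 0.958, -0.0]
force: [-0.1, -0.7, -1.3]
grip_width: 0.703
time_s: 28.15
eef_pos: [585.5, -7.4, 75.1]
ee_rot: [-0.0, 0.288, 0.958, 0.0]
force: [0.1, -0.1, -2.0]
grip_width: 0.7
```

The notches slipped over the ribs directly. Continuing down to the sleeve (expected TCP ≈ 68).

```bash
python3 -m crank '{"dp":[[0,0,-0.2],[0,0,-0.2],[0,0,-0.1],[0,0,0]],"delta_rot":[[0,0,0],[0,0,0],[0,0,0],[0,0,0]],"claw":[140,140,140,140]}'
python3 -m crank '{"dp":[[0,0,-0.1],[0,0,0]],"delta_rot":[[0,0,0],[0,0,0]],"claw":[140,140]}'
python3 -m crank '{"dp":[[0,0,-0.05],[0,0,0]],"delta_rot":[[0,0,0],[0,0,0]],"claw":[140,140]}'
```

```text
time_s: 28.55
eef_pos: [585.5, -7.4, 70.1]
ee_rot: [-0.0, 0.288, 0.958, 0.0]
force: [-0.4, 0.3, 0.0]
grip_width: 0.7
time_s: 28.75
eef_pos: [585.6, -7.4, 69.2]
ee_rot: [0.0, 0.288, 0.958, 0.0]
force: [1.1, 1.0, -0.7]
grip_width: 0.699
time_s: 28.95
eef_pos: [585.6, -7.4, 68.8]
ee_rot: [0.0, 0.288, 0.958, 0.0]
force: [0.5, 0.4, 0.0]
grip_width: 0.697
```

```bash
python3 -m crank '{"dp":[[0,0,-0.05],[0,0,0]],"delta_rot":[[0,0,0],[0,0,0]],"claw":[140,140]}'
python3 -m crank '{"dp":[[0,0,-0.05],[0,0,0]],"delta_rot":[[0,0,0],[0,0,0]],"claw":[140,140]}'
python3 -m crank '{"dp":[[0,0,-0.05],[0,0,0]],"delta_rot":[[0,0,0],[0,0,0]],"claw":[140,140]}'
```

```text
time_s: 29.15
eef_pos: [585.6, -7.4, 68.3]
ee_rot: [-0.0, 0.288, 0.958, 0.0]
force: [-0.2, 1.0, -1.0]
grip_width: 0.697
time_s: 29.35
eef_pos: [585.7, -7.4, 68.1]
ee_rot: [0.0, 0.288, 0.958, 0.0]
force: [-0.8, 0.6, 4.0]
grip_width: 0.698
time_s: 29.55
eef_pos: [585.7, -7.4, 68.1]
ee_rot: [0.0, 0.288, 0.958, -0.0]
force: [-3.1, 1.1, 7.5]
grip_width: 0.697
```

Contact at 68.1, exactly as predicted. Release and retreat.

```bash
python3 -m crank '{"dp":[[0,0,0],[0,0,0],[0,0,0],[0,0,0],[0,0,1],[0,0,3],[0,0,4],[0,0,4],[0,0,2],[0,0,0]],"delta_rot":[[0,0,0],[0,0,0],[0,0,0],[0,0,0],[0,0,0],[0,0,0],[0,0,0],[0,0,0],[0,0,0],[0,0,0]],"claw":[110,60,20,0,0,0,0,0,0,0]}'
python3 -m crank '{"dp":[[-2,-2,0],[-3,-3,0],[-3,-3,0],[-3,-3,0],[-2,-2,0],[0,0,0]],"delta_rot":[[0,0,0],[0,0,0],[0,0,0],[0,0,0],[0,0,0],[0,0,0]],"claw":[0,0,0,0,0,0]}'
python3 - <<'E'
from fits import *
s=sense();print(s["eef_pos"],s["force"])
p,d=capture("side");crop("side",p,229,220,45,"q_side.png",6);cv2.imwrite("pics/q_full.png",p[:,:,::-1])
p,d=capture("top");crop("top",p,278,172,30,"q_top.png",10);C=cloud("top",d)
D=np.hypot(C[...,0]-585.2,C[...,1]+9)
k=(D<28)&(D>21);print("rim z",np.quantile(C[k][:,2],[.1,.5,.9]))
P=C[k];A=np.c_[P[:,:2]-[585,-9],np.ones(len(P))];x=np.linalg.lstsq(A,P[:,2],rcond=None)[0];print("slope deg",np.degrees(x[:2]),x[2])
print("nose z",np.median(C[D<5][:,2]))
E
```

```text
time_s: 30.55
eef_pos: [586.7, -7.6, 211.2]
ee_rot: [0.003, 0.288, 0.958, 0.0]
force: [-0.2, -0.4, 0.2]
grip_width: 0.994
time_s: 31.15
eef_pos: [453.6, -139.1, 206.8]
ee_rot: [-0.001, 0.289, 0.957, -0.0]
force: [0.2, 0.1, -0.0]
grip_width: 1.002
[ 453.61109693 -139.05303769  206.82780017] [ 0.22229212  0.06075384 -0.00551005]
rim z [90.98275525 93.41018408 95.88769185]
slope deg [-1.42095248  0.516728  ] 93.05903564484935
nose z 77.87972963679749
```

View pics/q_side.png

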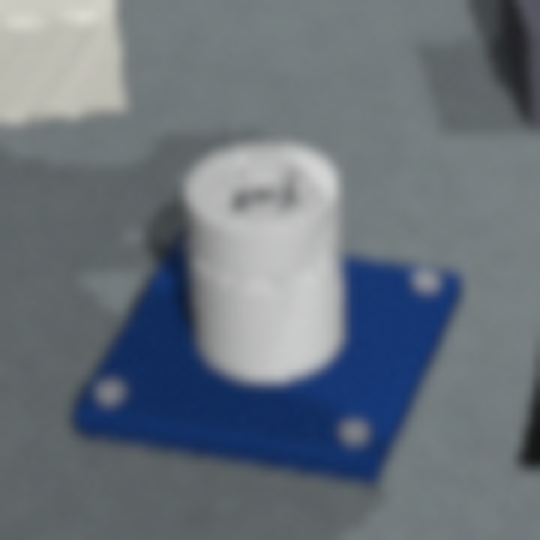

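View pics/q_top.png

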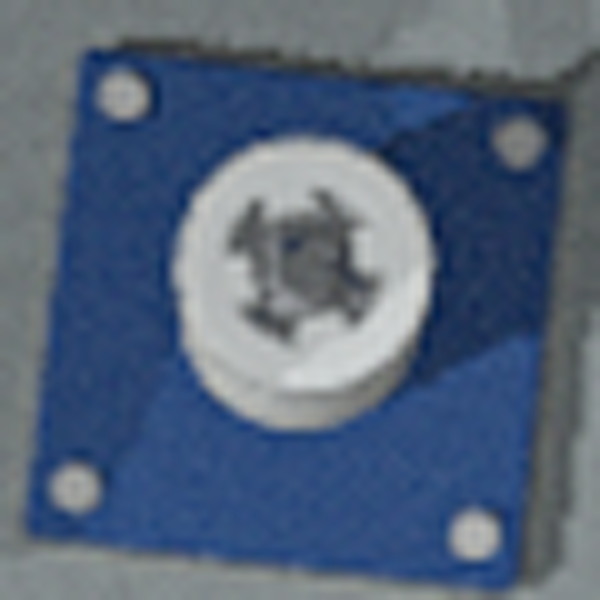

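View pics/q_full.png

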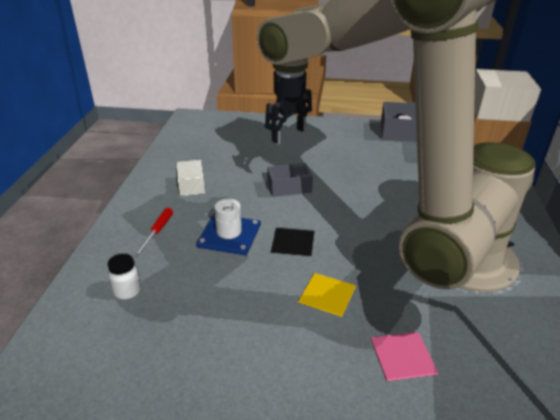

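Sleeve and hub are stacked on the stand, with the hub's rim at 93 mm as it should be (15+50+28). The bystanders are where they were, and the arm is clear with the gripper open.

```bash
python3 -c "
from rig import *
print(finish_job())"
```

```text
the job is handed in; nothing more can be done
None
```

The job is done and handed in after about 31 s of the 72 s allowed; no verdict was reported.

- **Sleeve:** I pinched it by its wall in the recess, stood it on the black pad and let go. I then gripped it from outside in two directions to centre it, and lowered it over the post. It met the base at TCP z = 28.8 mm, where 28.7 was expected, with no side contact on the way.
- **Hub:** I centred it the same way and turned it 37.5° to match the ribs, using angles measured in the top camera. It slipped over the ribs on the first try, without searching, and touched down on the sleeve at TCP z = 68.1 mm, exactly where expected.
- **Last checks:**
  - The hub's rim is at about 93 mm, the sum of base, sleeve and hub.
  - The hub looks flat on the sleeve in the last pictures; the depth fit gives about 1.4° of tilt. I put that down to depth noise, because fits on parts known to be level scatter by about 1°.
  - The jar, carton and screwdriver look unmoved.
  - The gripper is open and clear of everything.
  - The largest wrist force I read was about 9 N.
- **Disagreements along the way:**
  - The two cameras' first y readings differed by 4–6 mm. I settled this using the held sleeve at a known tool position.
  - The grip width read 0.70 on one gripping axis and 0.73 on the other, for the same 62 mm diameter. I found no cause, and it had no visible effect.
  - The final depth reading at the post's tip was 78 mm instead of 91, which I did not chase up. It is probably the window being off the narrow nose.

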